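Fold up the pipette stand to match its neighbour and hang its cradle

TASK

Two folding pipette stands stand side by side on the bench: one is in use and holds pipettes on its leaning panel, the other is still folded down. Fold the empty stand's panel up until it leans at the same angle as its neighbour's and let it stand by itself; then take the loose saddle-shaped pipette cradle and hang it gently, without dropping it, over the middle of that panel's top bar, fork pointing back towards the robot, without the panel sinking out of line. Leave the neighbour and the other things on the bench where they are.

Things in the scene. Friction and masses are not known exactly. Their poses are not given: they have to be found in the camera images.
- stand: the empty folding pipette stand, grey plastic, 200 mm wide (y), 240 mm long (x from -30 to 210), fixed to the bench. Origin on the bench under the middle of its hinge; x points from the hinge (robot's side) towards the panel's free end, y along the hinge, z up. Side rails 14 mm high lie at y = +-92 mm; the bench is bare under the panel
- stand_lamp (a point): middle of the fixed light bar (24 mm thick, 200 mm long along y) over the empty stand: x = 130 mm, z = 360 mm in its frame, on two bent posts 12 mm thick at y = +-92 mm, rising at x = 195 mm. It blocks a straight-down reach to the folded panel's bar; the neighbour has the same
- stand_hinge (a point): middle of the empty stand's hinge axis, 90 mm above the bench
- stand_panel (a joint): angle of the empty stand's panel: 0 = folded down level, growing as its free end is raised; 1.5 is the stop. The hinge is stiff (about 0.6 N m of friction; the panel weighs 0.3 kg): the panel stays where it is left, but pressing its bar down with more than about 6 N makes it sink
- stand_bar (a point): middle of the round steel bar (12 mm thick, 132 mm free length) at the free end of the empty stand's panel, 120 mm from the hinge axis. Axes turn with the panel: x from hinge to bar, y along the bar, z out of the upper face. Between bar and solid sheet (8 mm thick, 6 to 54 mm from the hinge axis) is an open window 60 mm by 132 mm
- neighbour: the other stand, of the same make and the same sizes, facing the same way, with three pipettes on its panel; origin and axes as for the empty stand
- neighbour_panel (a joint): angle of the neighbour's panel, in the same sense; it leans somewhere from 0.8 to 1.05. This is the angle to match
- neighbour_bar (a point): middle of the neighbour's bar; axes as for stand_bar
- hanger: loose white plastic pipette cradle, 0.09 kg, standing on the bench: an inverted U 38 mm deep (x), 50 mm wide (y), two 6 mm legs 50 mm long with 26 mm between them along x, 8 mm roof, on it an upright grip tab 36 (x) by 14 (y) by 45 mm tall (58 to 103 mm up). Two fork prongs stick out 37 mm to -x, 34 mm up. Origin at the centre of its underside, z up
- hanger_saddle (a point): middle of the underside of the cradle's roof (50 mm above its origin): this comes to rest on the bar
- hanger_grip (a point): the place to pinch the grip tab along the cradle's y, 86 mm above its origin
- hanger_fork (a point): between the tips of the two prongs, 50 mm to -x of the cradle's origin, 34 mm up
- bottle: bystander: white jar 56 mm wide, 110 mm tall; origin at the centre of its underside
- tipbox: bystander: blue tip box with a clear lid, 94 x 129 x 90 mm; origin at the centre of its underside
- wellplate: bystander: flat well plate 85 x 127 x 14 mm; origin at the centre of its underside
There are look-alikes about, which are no part of the job. Leave any orange look-alike of the hanger alone.

How it is judged:
On the way, in this order (a step that is already met when the one before it is completed fails the run):
1. the empty stand's panel leans like its neighbour's (within 5 degrees) and stands by itself, the gripper off it and the cradle not on it (angle between the x axis of stand_bar and the x axis of neighbour_bar, either way round below 0.085 rad and contact force between each of the arm, the fingers, hanger and stand below 0.1 N), for 0.2 s.
2. the cradle hangs over that panel's bar, released (x of hanger_saddle in the frame of stand_bar between -0.02 and 0.02 m and y of hanger_saddle in the frame of stand_bar between -0.05 and 0.05 m and z of hanger_saddle in the frame of stand_bar between -0.02 and 0.02 m and angle between hanger's own z axis and vertical below 0.55 rad and angle between the y axis of hanger and the y axis of stand_bar, either way round below 0.4 rad and z of hanger_fork in the frame of stand_bar above 0.01 m and linear speed of hanger below 0.02 m/s and contact force between the fingers and hanger below 0.1 N), for 0.2 s.
At the end, for the whole second after the job is handed in: Empty stand's panel within 0.085 rad (5 degrees) of the neighbour's; cradle over its bar (saddle point within 20 mm of its axis, 50 mm of its middle), upright within 0.55 rad, square within 0.4 rad, fork on the robot's side; all released and at rest (all of step 2 and angle between the x axis of stand_bar and the x axis of neighbour_bar, either way round below 0.085 rad and velocity of joint stand_panel between -0.02 and 0.02 rad/s); the robot touches nothing.
It fails at once if the cradle dropped (falling free faster than 0.6 m/s, a fall of about 20 mm) (linear speed of hanger above 0.6 m/s and contact force between the fingers and hanger below 0.1 N).
It fails at once if the neighbour's panel shifted by more than 12 mm (distance of neighbour_bar from where it was at the start of the episode above 0.012 m).
It fails at once if a bystander shifted by more than 20 mm (distance of any of bottle, tipbox, wellplate from where it was at the start of the episode above 0.02 m).
It also fails if it takes over 72 s, if anything falls off the work surface, if the arm or the gripper's body presses on something with over 40 N, if the wrist force passes 120 N, or if a joint passes its speed limit or range.

ROBOT

A 7-joint arm with a two-finger parallel gripper is mounted at the origin on the work surface. World frame = base frame: x ahead of the robot, y to its left, z up, the work surface at z = 0. Lengths are in m, angles in rad, forces in N, time in s.
With the tool pointing down it reaches from about 0.425 to 0.925 m from the base axis. Payload 6.8 kg.
Tool frame: the origin (TCP) lies at the very end of the fingers, on their centre line; the grasp point (between the pads) lies bot.grip_depth behind it (bot.grip_depth is the distance from the TCP to the grasp point, in m); z points along the fingers, y is the line along which they close (so a half turn about z gives the same grasp; the last joint's range is limited). The gripper opens to 85 mm and grips with 20 to 120 N. Pads are 22 mm wide; open, the fingers measure 114 mm over their backs; the gripper's body (76 mm by 85 mm) begins 54 mm behind the grasp point. The pads swing forward as they close: fully open they stand 13 mm farther back than shut.
Start: joints at [1.005, 0.477, 0.022, 1.555, -0.011, 1.109, -0.083], TCP at [0.298, -0.606, 0.231] pointing down, gripper open.
Joint ranges: [-2.96, 2.96], [-0.34, 2.1], [-1.41, 1.46], [0.24, 2.44], [-1.37, 4.51], [0.17, 1.92], [-2.96, 2.96]. Speed limits (rad/s): [2.39, 2.39, 3.14, 3.14, 3.14, 3.14, 3.14].

INTERFACE

Orientations are given as a unit quaternion [w, x, y, z].
In Python, from station import bot gives the robot as it stands.
- The arm moves only by the tool send_rows, never from a script. Its arguments are lists of equal length, an entry for each row: "slide": the shift along the tool's x, y, z in mm, a list of three; "roll": the turn about the tool's z in degrees; "claw": the opening, from 0 (shut) to 1 (fully open). A call has exactly 8 rows; each row is the pose to reach, as a shift and turn from the pose commanded when the call began, along the tool's axes at that moment; what a row does not reach only later rows make up. A row lasts 1/12 s, in which the tool goes at most 41.7 mm and 7.16 degrees, less where a joint would pass 70% of its speed; a pose out of reach is approached as far as the arm can. A call with a gripper value outside its range is refused whole. The fingers move at their own pace and stop on an object; "force" is the grip in N (left out, the last holds). Time passes only in rows, so rows that repeat a pose let the fingers close, or fill a call up. It gives the time, the measured TCP pose, the force, the opening and the grip force at its end, in the units of the state.
- bot.get_obs(): the state, without advancing time (a new reading comes with each control period).
- bot.read_camera(name): name is "scene" or "top"; returns the picture (384x512x3 uint8, red, green, blue); there is no depth.
- bot.camera_model(name): a dict with "camera_matrix" (3x3 intrinsics, pixels), "camera_from_world" (4x4, takes a point from world to camera coordinates). Camera axes: x right, y down, z forward; pixel columns grow to the right and rows downward; lengths in m; the calibration is good to about 2 mm. A picture is of the moment at which its call begins. camera_model takes no time and is no camera call.
- bot.hand_in(): hands the job in; it is judged then, once.
The state is a dict: "t": time; "q": joint angles; "joint_vel": joint speeds; "joint_torque": joint torques, N m; "eef_pos": TCP position; "tool_rot": TCP orientation; "contact_force": force on the tool from outside, world axes, zero at the start; "torque": the same for the moment, N m; "gripper_width": opening from 0.0 (shut) to 1.0 (fully open); "grasp_force": force on a finger pad.
Only numpy, scipy, OpenCV 4.12 (cv2) and the standard library are available. Lean on these libraries where they do the work, as an engineer would, in place of code of your own. Each camera call takes 0.05 s, during which the arm holds its last target. There are 200 camera calls.

## Working session

There is one attempt and no reset: what is moved stays moved. The work goes in short steps, Python scripts to look and compute and a tool call to move; the robot and the scene stay as the last step left them, time stands still between calls to the robot, and variables do not carry over. Pictures are saved under pics/ and viewed, at most 10 in all, crops included, and the job is handed in when it is done.

Besides the shell and the picture viewer there is one more tool, called after "Call:" as name(argument=value, ...) on one line, values as JSON. send_rows: Moves the arm, as the interface text tells. Its arguments: {"type":"object","properties":{"slide":{"type":"array","items":{"type":"array","items":{"type":"number"}}},"roll":{"type":"array","items":{"type":"number"}},"claw":{"type":"array","items":{"type":"number"}},"force":{"type":"number"}},"required":["slide","roll","claw"]}

```bash
ls; mkdir -p pics; python3 - <<'E'
from station import bot
import cv2,numpy as np
np.set_printoptions(precision=4,suppress=True)
print(bot.get_obs(), bot.grip_depth)
for n in("scene","top"):
    im=bot.read_camera(n); cv2.imwrite(f"pics/{n}0.png",im[:,:,::-1]); m=bot.camera_model(n); print(n,m)
E
```

```text
pics
{'t': 0.0, 'q': array([ 1.0048,  0.4778,  0.0224,  1.5565, -0.0115,  1.1093, -0.0831]), 'joint_vel': array([ 0.0016,  0.0013,  0.0005,  0.0009, -0.0014,  0.0012, -0.0006]), 'joint_torque': array([ -0.0004, -59.6448,   1.6077, -28.12  ,   0.0125,   0.0094,
        -0.0001]), 'eef_pos': array([ 0.2981, -0.6049,  0.2303]), 'tool_rot': array([-0.0009,  0.9739,  0.2269, -0.0003]), 'contact_force': array([-0.2939,  0.9137, -0.0007]), 'torque': array([ 0.0322, -0.0034, -0.0017]), 'grasp_force': 0.0, 'gripper_width': 1.0007354965674646} 0.0187
scene {'camera_matrix': array([[388.431 ,   0.    , 250.6524],
       [  0.    , 388.431 , 189.0257],
       [  0.    ,   0.    ,   1.    ]]), 'camera_from_world': array([[-0.8246,  0.5657,  0.009 ,  0.409 ],
       [ 0.4681,  0.6912, -0.5506, -0.216 ],
       [-0.3177, -0.4497, -0.8348,  1.7406],
       [ 0.    ,  0.    ,  0.    ,  1.    ]])}
top {'camera_matrix': array([[482.2995,   0.    , 247.7736],
       [  0.    , 482.2995, 189.5503],
       [  0.    ,   0.    ,   1.    ]]), 'camera_from_world': array([[ 0.0163, -0.9999,  0.002 ,  0.0842],
       [-0.9938, -0.0164, -0.1099,  0.5934],
       [ 0.1099, -0.0002, -0.9939,  1.5465],
       [ 0.    ,  0.    ,  0.    ,  1.    ]])}
```

View pics/scene0.png

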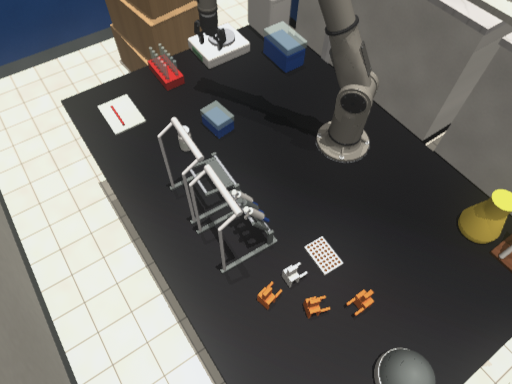

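View pics/top0.png

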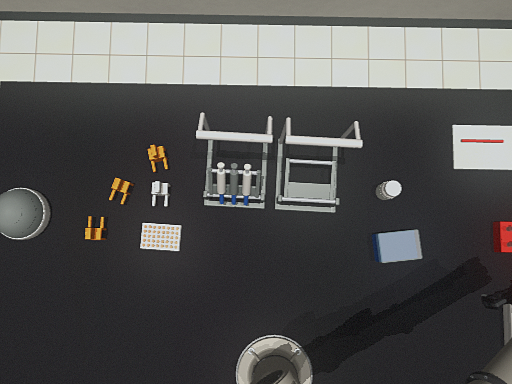

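The top view shows the empty stand at about (308,180), the neighbour with pipettes at (235,175) and the white cradle at (160,193). Orange look-alikes are at (157,157), (120,190) and (95,228). Only the white one fits. I'll confirm it in an enlarged crop.

```bash
python3 - <<'E'
import cv2,numpy as np
t=cv2.imread("pics/top0.png");s=cv2.imread("pics/scene0.png")
a=cv2.resize(t[110:220,140:370],None,fx=3.4,fy=3.4,interpolation=cv2.INTER_CUBIC)
cv2.imwrite("pics/tc.png",a)   # u=140+c/3.4 v=110+r/3.4
b=cv2.resize(s[115:290,150:340],None,fx=3.4,fy=3.4,interpolation=cv2.INTER_CUBIC)
cv2.imwrite("pics/sc.png",b)
E
```

```text
(no output)
```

View pics/tc.png

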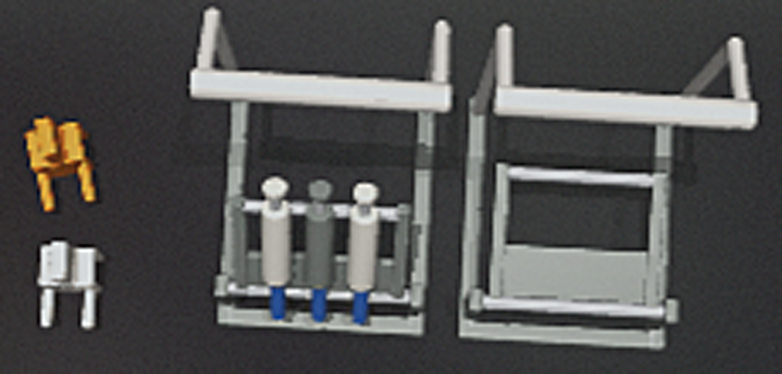

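View pics/sc.png

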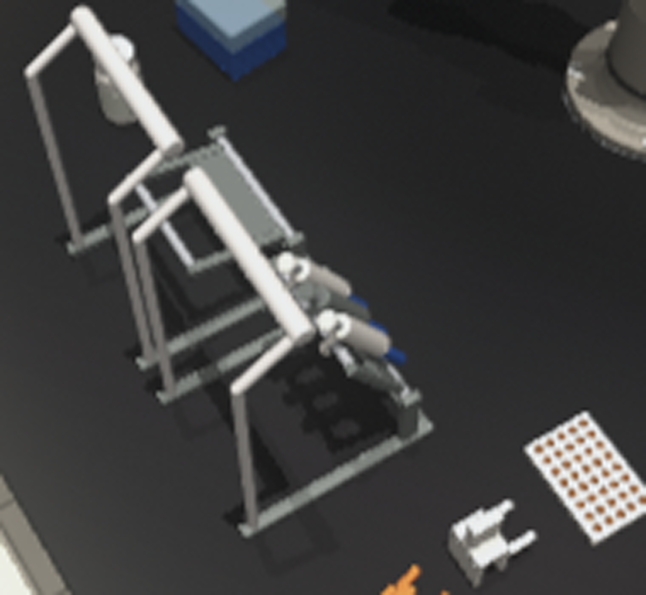

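The crops confirm it. The cradle is the only white one, at top crop (70,285) with prong tips at (46,322) and (90,322). The empty stand's hinge runs (475,300)–(672,312) and its bar (505,173)–(660,181).

```bash
cat > h.py <<'E'
import numpy as np, cv2
from station import bot
np.set_printoptions(precision=4,suppress=True)
M={n:bot.camera_model(n) for n in("scene","top")}
def P(n): return M[n]["camera_matrix"]@M[n]["camera_from_world"][:3]
def proj(n,X): 
    p=P(n)@np.append(X,1); return p[:2]/p[2]
def tri(t,s):
    X=cv2.triangulatePoints(P("top"),P("scene"),np.float64(t).reshape(2,1),np.float64(s).reshape(2,1))[:,0]; X=X[:3]/X[3]
    return X, np.linalg.norm(proj("top",X)-t), np.linalg.norm(proj("scene",X)-s)
def ray(n,uv,z):
    T=M[n]["camera_from_world"]; R=T[:3,:3]; c=-R.T@T[:3,3]
    d=R.T@np.linalg.inv(M[n]["camera_matrix"])@np.append(uv,1); return c+d*(z-c[2])/d[2]
tc=lambda c,r:(140+(c+.5)/3.4-.5,110+(r+.5)/3.4-.5)
sc=lambda c,r:(150+(c+.5)/3.4-.5,115+(r+.5)/3.4-.5)
E
python3 - <<'E'
from h import *
pts=dict(hinge_L=((475,300),(298,240)),hinge_R=((672,312),(218,135)),bar_L=((507,173),(193,265)),bar_R=((660,181),(140,187)),
lamp_L=((498,98),(172,146)),lamp_R=((755,115),(82,15)),
nlampL=((194,82),(302,331)),nlampR=((447,97),(194,180)),tipL=((46,322),(532,537)),tipR=((90,322),(510,505)),nh_L=((222,288),(410,400)))
for k,(a,b) in pts.items(): print(k,*tri(tc(*a),sc(*b)))
t=cv2.imread("pics/top0.png");s=cv2.imread("pics/scene0.png")
a=cv2.resize(t[175:211,145:177],(384,432),interpolation=cv2.INTER_CUBIC)
b=cv2.resize(s[258:294,277:309],(384,432),interpolation=cv2.INTER_CUBIC)
cv2.imwrite("pics/cr.png",np.hstack([a,b]))
E
```

```text
hinge_L [ 0.5585 -0.0041  0.1042] 0.4244282962817967 0.5368663891433688
hinge_R [ 0.5514 -0.1865  0.0971] 0.27171420915151545 0.3249759528595859
bar_L [ 0.6753 -0.0321  0.1178] 0.13333115571149617 0.17250748510058092
bar_R [ 0.6702 -0.1731  0.1005] 1.3089253297816168 1.6298218827618567
lamp_L [ 0.6898 -0.0034  0.3689] 0.16378837533614843 0.20994543738494986
lamp_R [ 0.68   -0.2006  0.3639] 0.5970712768361441 0.7115294574427599
nlampL [0.6987 0.229  0.3703] 0.13081115762593767 0.18418194918342679
nlampR [0.6912 0.0356 0.3613] 0.3471358269958065 0.4523994437526677
tipL [0.5375 0.401  0.0377] 0.17395973384956717 0.24931581953506965
tipR [0.5369 0.3597 0.0398] 0.6575838115989526 0.9296389349740615
nh_L [0.5678 0.2275 0.0974] 0.20346759563086816 0.2774858367609898
```

View pics/cr.png

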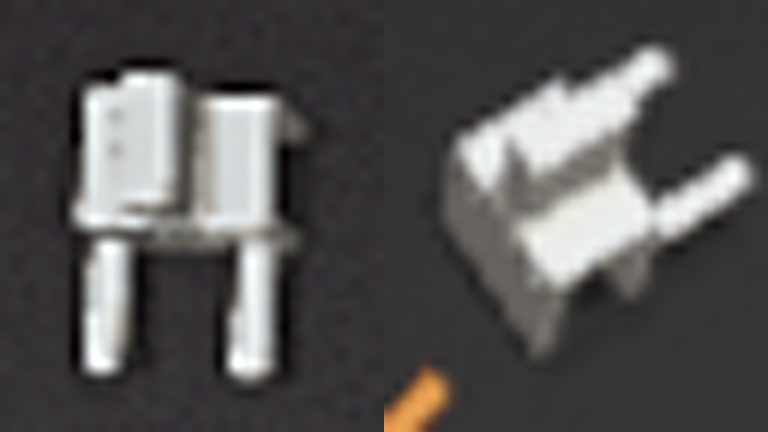

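```bash
python3 - <<'E'
from h import *
from scipy.optimize import brentq
# stands from top rays at known heights
for nm,hL,hR,bL,bR,lL,lR in (("stand",(475,300),(672,312),(507,173),(660,181),(498,98),(755,115)),("neigh",(222,288),(410,298),(240,204),(407,213),(194,82),(449,97))):
    H=[ray("top",tc(*p),.09) for p in(hL,hR)]; L=[ray("top",tc(*p),.372) for p in(lL,lR)]
    for n,(a,b) in(("h",H),("l",L)): d=a-b; print(nm,n,(a+b)/2,"yaw",np.arctan2(-d[0],d[1]),"len",np.linalg.norm(d))
    a,b=L; d=a-b; yaw=np.arctan2(-d[0],d[1]); ex=np.array([np.cos(yaw),np.sin(yaw),0]); h=(H[0]+H[1])/2
    c=(np.array(bL)+np.array(bR))/2
    f=lambda t:(ray("top",tc(*c),.09+.12*np.sin(t))-h)@ex-.12*np.cos(t)
    ts=np.linspace(-.2,1.4,9); print("f",[round(f(t),4) for t in ts])
    try: print("angle",brentq(f,.3,1.4))
    except Exception as e: print(e)
T=lambda c,r:(145+c/12,175+r/12); S=lambda c,r:(277+(c-384)/12,258+r/12)
tl=tri(T(100,374),S(740,168));tr=tri(T(250,377),S(658,62)); print("tips",tl,tr)
for p in((122,72),(178,72),(122,205),(178,205)): print("tab",ray("top",T(*p),.103))
for p in((80,90),(280,95),(280,228),(75,226)): print("roof",ray("top",T(*p),.058))
for z in(.02,.034,.04):print("tips",ray("top",T(100,377),z),ray("top",T(250,379),z))
im=cv2.imread("pics/top0.png")
print("bottle",ray("top",(391,186),.11),"tipbox",ray("top",(398,245),.09),"plate",ray("top",(161,236),.014))
E
```

```text
stand h [ 0.5567 -0.0971  0.09  ] yaw -0.04465497473765609 len 0.1826284696837273
stand l [ 0.6845 -0.1015  0.372 ] yaw -0.050557044853871747 len 0.19649466828062778
f [np.float64(0.008), np.float64(0.0014), np.float64(-0.0004), np.float64(0.0026), np.float64(0.0103), np.float64(0.0225), np.float64(0.0386), np.float64(0.058), np.float64(0.08)]
f(a) and f(b) must have different signs
neigh h [0.5649 0.1415 0.09  ] yaw -0.03691703369420501 len 0.1744285871589115
neigh l [0.6938 0.1316 0.372 ] yaw -0.0431181956785415 len 0.19521458808691416
f [np.float64(-0.0347), np.float64(-0.0406), np.float64(-0.0418), np.float64(-0.0381), np.float64(-0.0297), np.float64(-0.017), np.float64(-0.0004), np.float64(0.0193), np.float64(0.0415)]
angle 1.0045914981835116
tips (array([0.5324, 0.4004, 0.0343]), np.float64(0.06953493313377597), np.float64(0.09949747435934274)) (array([0.5319, 0.3602, 0.0333]), np.float64(0.09234334556620123), np.float64(0.13040561071927376))
tab [0.6063 0.3844 0.103 ]
tab [0.6065 0.3698 0.103 ]
tab [0.5714 0.3831 0.103 ]
tab [0.5716 0.3685 0.103 ]
roof [0.6069 0.4042 0.058 ]
roof [0.6064 0.3504 0.058 ]
roof [0.5705 0.3492 0.058 ]
roof [0.5701 0.4042 0.058 ]
tips [0.5324 0.4033 0.02  ] [0.5325 0.3623 0.02  ]
tips [0.5314 0.4006 0.034 ] [0.5315 0.3599 0.034 ]
tips [0.531  0.3994 0.04  ] [0.5311 0.3589 0.04  ]
bottle [ 0.6018 -0.3523  0.11  ] tipbox [ 0.4194 -0.3771  0.09  ] plate [0.4362 0.3757 0.014 ]
```

Neighbour leans about 1.00 rad. The empty stand's hinge is at (0.556,-0.096) with yaw about -0.047, and the cradle is at (0.588,0.377) with yaw about 0. The tool can only point down, so I'll pinch the panel's outer side arm through the window and swing it up.

Call:
send_rows(slide=[[27,-23,0],[54,-46,0],[80,-70,0],[107,-93,0],[133,-116,0],[160,-139,0],[187,-162,0],[213,-185,0]], roll=[4,8,12,16,20,24,28,28.9], claw=[0.6,0.6,0.6,0.6,0.6,0.6,0.6,0.6], force=80)

```text
t: 0.77
eef_pos: [0.408, -0.3435, 0.2311]
tool_rot: [-0.0, 1.0, -0.025, -0.0]
contact_force: [0.3, -0.1, 0.1]
gripper_width: 0.602
grasp_force: 0.0
```

```bash
cat >> h.py <<'E'
def go(x,y,z,yaw=None):
    "tool-frame slide (mm) and roll (deg) to the world goal"
    from scipy.spatial.transform import Rotation as R
    o=bot.get_obs(); q=o["tool_rot"]; r=R.from_quat(np.roll(q,-1)).as_matrix()
    cur=np.arctan2(r[1,0],r[0,0]); print("t",round(o["t"],2),"pos",o["eef_pos"],"yaw",round(cur,4),"F",o["contact_force"],"w",round(o["gripper_width"],3),"g",o["grasp_force"])
    print("slide",1e3*r.T@(np.array([x,y,z])-o["eef_pos"]),"roll",None if yaw is None else np.degrees(cur-yaw))
E
python3 - <<'E'
from h import *
print("arm edges",ray("top",tc(655,240),.094),ray("top",tc(668,240),.094))
go(.48,-.172,.23,-.047)
E
```

```text
arm edges [ 0.6191 -0.1721  0.094 ] [ 0.6193 -0.1842  0.094 ]
t 0.77 pos [ 0.408  -0.3435  0.2311] yaw -0.0501 F [ 0.3192 -0.0946  0.1125] w 0.602 g 0.0
slide [  63.3492 -174.8636    1.0895] roll -0.17544484777251979
```

Call:
send_rows(slide=[[10,-30,0],[20,-60,0],[30,-90,0],[40,-120,0],[50,-150,10],[60,-171,30],[65,-171,55],[65,-171,80]], roll=[0,0,0,0,0,0,0,0], claw=[0.6,0.6,0.6,0.6,0.6,0.6,0.6,0.6])

```text
t: 1.43
eef_pos: [0.4824, -0.1756, 0.1509]
tool_rot: [-0.0, 1.0, -0.021, 0.001]
contact_force: [0.3, -1.3, -0.6]
gripper_width: 0.599
grasp_force: 0.0
```

```bash
python3 - <<'E'
from h import *
go(.6205,-.176,.125)
E
```

```text
t 1.43 pos [ 0.4824 -0.1756  0.1509] yaw -0.0425 F [ 0.2952 -1.2818 -0.6239] w 0.599 g 0.0
slide [137.9788  -5.4379  26.1907] roll None
```

Call:
send_rows(slide=[[15,-1,5],[35,-2,12],[55,-3,18],[75,-4,22],[95,-5,25],[110,-5,25],[120,-5,25],[120,-5,25]], roll=[0,0,0,0,0,0,0,0], claw=[0.6,0.6,0.6,0.6,0.6,0.6,0.6,0.6])

```text
t: 2.1
eef_pos: [0.6023, -0.1778, 0.1259]
tool_rot: [-0.0, 1.0, -0.023, 0.0]
contact_force: [-0.5, 0.1, 0.5]
gripper_width: 0.598
grasp_force: 0.0
```

```bash
python3 - <<'E'
from h import *
go(.6205,-.176,.070)
t=bot.read_camera("top")[:,:,::-1];s=bot.read_camera("scene")[:,:,::-1]
f=lambda i:cv2.resize(i,(400,480),interpolation=cv2.INTER_CUBIC)
cv2.imwrite("pics/a1.png",np.hstack([f(t[100:220,270:370]),f(s[60:204,130:250])]))
E
```

```text
t 2.1 pos [ 0.6023 -0.1778  0.1259] yaw -0.0458 F [-0.4737  0.1251  0.5114] w 0.598 g 0.0
slide [18.0943 -2.6519 55.9632] roll None
```

View pics/a1.png

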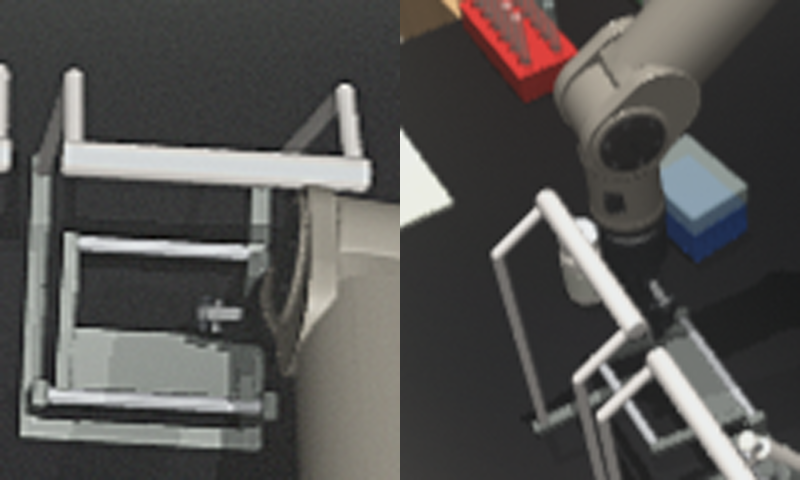

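The left half (top) shows the inner finger at (220,313), over the window. The lamp's near edge is at row 190 and still clear of the wrist. Next: forward 17 mm, then down.

Call:
send_rows(slide=[[6,-1,0],[12,-1,0],[17,-1,5],[17,-1,18],[17,-1,30],[17,-1,43],[17,-1,56],[17,-1,56]], roll=[0,0,0,0,0,0,0,0], claw=[0.6,0.6,0.6,0.6,0.6,0.6,0.6,0.6])

```text
t: 2.87
eef_pos: [0.6157, -0.1777, 0.0665]
tool_rot: [-0.0, 1.0, -0.023, -0.002]
contact_force: [0.6, 0.5, -0.0]
gripper_width: 0.598
grasp_force: 0.2
```

Call:
send_rows(slide=[[3,0,0],[5,0,0],[7,0,0],[7,0,0],[7,0,0],[7,0,0],[7,0,0],[7,0,0]], roll=[0,0,0,0,0,0,0,0], claw=[0.6,0.6,0.6,0.5,0.3,0.1,0,0], force=80)

```text
t: 3.53
eef_pos: [0.6253, -0.172, 0.0708]
tool_rot: [-0.003, 1.0, -0.021, -0.0]
contact_force: [-2.1, 11.3, 4.2]
gripper_width: 0.128
grasp_force: 77.7
```

Call:
send_rows(slide=[[0,-3,-6],[-1,-5,-12],[-2,-5,-17],[-4,-5,-23],[-6,-5,-28],[-8,-5,-34],[-11,-5,-38],[-11,-5,-38]], roll=[0,0,0,0,0,0,0,0], claw=[0,0,0,0,0,0,0,0], force=60)

```text
t: 4.2
eef_pos: [0.6132, -0.1716, 0.1075]
tool_rot: [-0.001, 1.0, -0.023, -0.0]
contact_force: [1.8, 3.9, -10.4]
gripper_width: 0.127
grasp_force: 73.2
```

Call:
send_rows(slide=[[0,0,0],[0,0,0],[0,0,0],[4,0,-2],[8,0,-4],[12,0,-7],[12,0,-7],[12,0,-7]], roll=[0,0,0,0,0,0,0,0], claw=[0.2,0.35,0.4,0.4,0.4,0.4,0.4,0.4])

```text
t: 4.87
eef_pos: [0.6265, -0.1734, 0.1157]
tool_rot: [0.0, 1.0, -0.023, 0.0]
contact_force: [0.2, 0.5, -0.0]
gripper_width: 0.401
grasp_force: 0.0
```

Call:
send_rows(slide=[[0,0,0],[0,0,0],[0,0,0],[0,0,0],[0,0,0],[0,0,0],[0,0,0],[0,0,0]], roll=[0,0,0,0,0,0,0,0], claw=[0.3,0.2,0.1,0,0,0,0,0], force=60)

```text
t: 5.53
eef_pos: [0.6257, -0.1721, 0.1152]
tool_rot: [-0.001, 1.0, -0.023, -0.0]
contact_force: [-1.2, 4.7, 1.0]
gripper_width: 0.133
grasp_force: 59.0
```

```bash
python3 - <<'E'
from h import *
go(.60,-.172,.16)
t=bot.read_camera("top")[:,:,::-1];s=bot.read_camera("scene")[:,:,::-1]
f=lambda i:cv2.resize(i,(400,480),interpolation=cv2.INTER_CUBIC)
cv2.imwrite("pics/a2.png",np.hstack([f(t[100:220,270:370]),f(s[100:220,160:260])]))
E
```

```text
t 5.53 pos [ 0.6257 -0.1721  0.1152] yaw -0.0456 F [-1.2389  4.7429  0.9985] w 0.133 g 59.03778791427612
slide [-25.7564   0.978  -44.8252] roll None
```

View pics/a2.png

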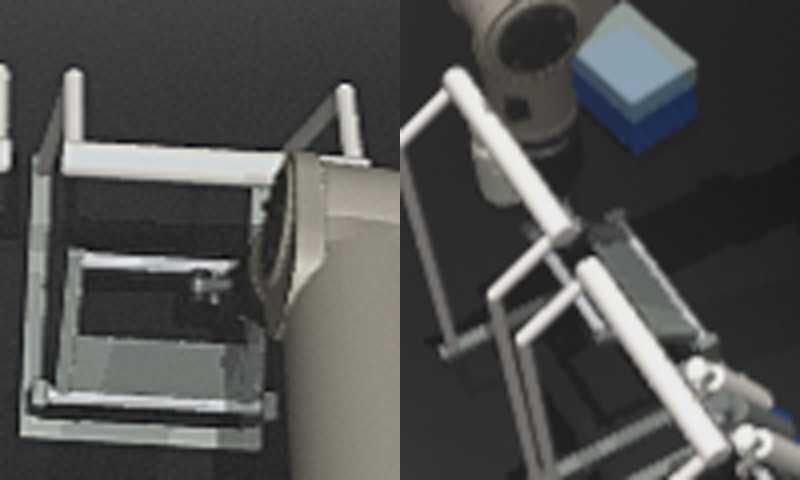

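Call:
send_rows(slide=[[-3,0,-4],[-6,0,-7],[-9,0,-11],[-15,0,-16],[-21,0,-21],[-25,0,-23],[-29,0,-25],[-29,0,-25]], roll=[0,0,0,0,0,0,0,0], claw=[0,0,0,0,0,0,0,0], force=50)

```text
t: 6.3
eef_pos: [0.599, -0.171, 0.14]
tool_rot: [-0.0, 1.0, -0.022, 0.003]
contact_force: [5.3, 3.2, -9.3]
gripper_width: 0.131
grasp_force: 54.3
```

Call:
send_rows(slide=[[0,0,0],[0,0,0],[0,0,0],[0,0,0],[0,0,0],[0,0,0],[0,0,0],[0,0,0]], roll=[0,0,0,0,0,0,0,0], claw=[0,0,0.1,0.2,0.3,0.4,0.4,0.4])

```text
t: 6.97
eef_pos: [0.5968, -0.1728, 0.1405]
tool_rot: [0.0, 1.0, -0.024, 0.0]
contact_force: [0.2, 0.0, -0.8]
gripper_width: 0.402
grasp_force: 0.0
```

```bash
python3 - <<'E'
from h import *
go(.60,-.172,.16)
t=bot.read_camera("top")[:,:,::-1];s=bot.read_camera("scene")[:,:,::-1]
cv2.imwrite("pics/t3.png",t);cv2.imwrite("pics/s3.png",s)
f=lambda i:cv2.resize(i,(800,294),interpolation=cv2.INTER_CUBIC)
cv2.imwrite("pics/a3.png",np.vstack([f(t[152:211,200:360]),f(s[140:224,170:398][:, :]) if 0 else cv2.resize(s[140:240,180:310],(390,300),interpolation=cv2.INTER_CUBIC).repeat(1,0) if 0 else f(s[145:204+0,160:320])]))
E
```

```text
t 6.97 pos [ 0.5968 -0.1728  0.1405] yaw -0.0476 F [ 0.1749  0.0062 -0.8243] w 0.402 g 0.0
slide [  3.2072  -0.8962 -19.5472] roll None
```

View pics/a3.png

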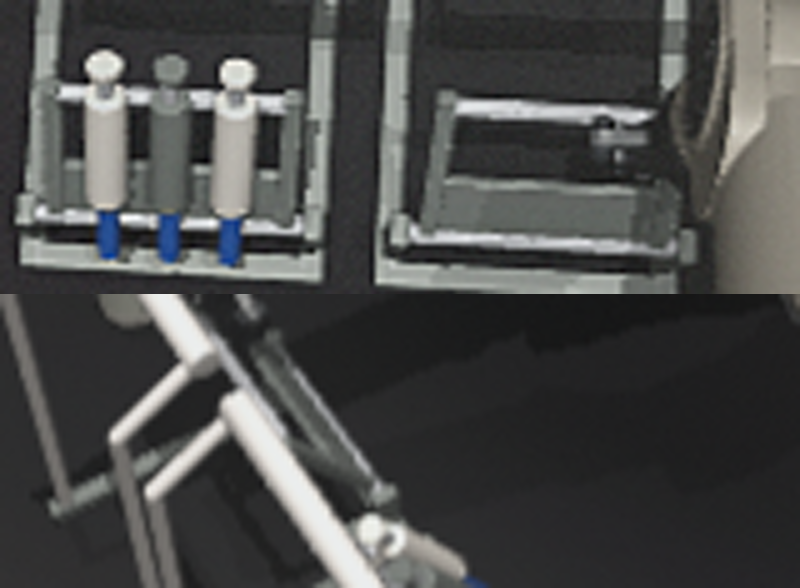

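The top view (upper half) shows the neighbour's bar at rows 91–103 with its hinge at about 214. My bar is at 103–117 with its hinge at about 237, so my panel is slightly too low. I'll measure it at subpixel level.

```bash
cat >> h.py <<'E'
def peak(g,u,v0,v1):
    c=np.arange(v0,v1+1); p=g[v0:v1+1,u].astype(float); w=np.clip(p-(p.max()*.6),0,None); return (w*c).sum()/w.sum()
def panel(g,ub,b,uh,h,yaw):
    from scipy.optimize import brentq
    fb=np.polyfit(ub,[peak(g,u,*b) for u in ub],1); fh=np.polyfit(uh,[peak(g,u,*h) for u in uh],1)
    ex=np.array([np.cos(yaw),np.sin(yaw),0]); um=np.mean(ub)
    hp=ray("top",(um,np.polyval(fh,um)),.09)
    f=lambda t:(ray("top",(um,np.polyval(fb,um)),.09+.12*np.sin(t))-hp)@ex-.12*np.cos(t)
    return brentq(f,.3,1.45),np.polyval(fb,um),np.polyval(fh,um),fb[0],fh[0]
E
python3 - <<'E'
from h import *
g=cv2.cvtColor(cv2.imread("pics/t3.png"),cv2.COLOR_BGR2GRAY)
for u in (213,214,227,228,240,241,253,254): print(u,g[166:176,u],g[190:200,u])
for u in (295,300,305,310,315): print(u,g[168:180,u],g[196:206,u])
print(panel(g,[213,214,227,228,240,253,254],(168,174),[213,215,227,228,240,253],(192,200),-.043))
print(panel(g,range(293,317,2),(170,178),range(287,332,3),(195,203),-.047))
E
```

```text
213 [ 50  46  61 196 234 191  75  38  38  44] [101 101  97  87 197 192 176  40  36  41]
214 [ 52  40  54 193 231 188  98  38  43  49] [104 102  98  90 210 200 175  34  37  44]
227 [ 55  50  43 119 195 225 188  59  43  31] [ 99 100 107 104  88 240 194 110  28  23]
228 [ 53  46  39 114 194 231 192  61  36  37] [103 100  99 100  78 204 196 114  26  39]
240 [ 52  52  47  30 187 206 207 176  41  37] [ 97 104  96  94  99 117 227 191  58  23]
241 [ 52  54  50  34 187 204 210 163  39  30] [ 87  91  89  87  87 112 231 195  64  23]
253 [ 52  55  52  50  37 189 227 195 119  34] [107 102 104 103 101  91 169 209 184  41]
254 [ 51  58  53  52  27 183 224 195 167  44] [105 103 104 100 104  92 127 217 186  46]
295 [ 56  54  40  41 192 229 189 112  48  43  48  40] [101  97 106 213 176  63  29  46  38  86]
300 [ 54  51  50  27 184 215 193 166  48  42  38  39] [ 96  98  89 187 176 113  22  45  38  49]
305 [ 51  53  47  39 127 198 216 184  54  47  36  40] [ 98  96  89 149 189 163  34  44  45  28]
310 [ 53  58  50  47  64 175 212 175  70  41  48  41] [ 95 100  89 115 201 174  55  32  41  34]
315 [ 50  55  52  52  36 171 203 175 112  42  48  41] [102 100  90 122 213 174 104  33  44  42]
(1.0109188608410595, np.float64(171.10157525313815), np.float64(195.8863402191747), np.float64(0.053839371420748586), np.float64(0.05532997309059554))
(0.9610821633543076, np.float64(173.5859471187778), np.float64(199.9249716934936), np.float64(0.05724094568250802), np.float64(0.057569478958702076))
```

Call:
send_rows(slide=[[0,0,0],[0,0,0],[0,0,0],[0,0,0],[0,0,0],[-2,0,-1],[-4,0,-3],[-5,0,-4]], roll=[0,0,0,0,0,0,0,0], claw=[0.2,0.1,0,0,0,0,0,0], force=50)

```text
t: 7.73
eef_pos: [0.593, -0.1708, 0.1431]
tool_rot: [-0.0, 1.0, -0.023, 0.001]
contact_force: [6.5, 3.1, -13.2]
gripper_width: 0.13
grasp_force: 48.8
```

Call:
send_rows(slide=[[0,0,0],[0,0,0],[0,0,0],[0,0,0],[0,0,0],[0,0,0],[0,0,0],[0,0,0]], roll=[0,0,0,0,0,0,0,0], claw=[0,0,0,0.2,0.3,0.4,0.4,0.4])

```text
t: 8.4
eef_pos: [0.5918, -0.1725, 0.1446]
tool_rot: [0.0, 1.0, -0.024, 0.0]
contact_force: [0.1, 1.0, -0.6]
gripper_width: 0.402
grasp_force: 0.0
```

```bash
python3 - <<'E'
from h import *
go(.60,-.172,.16)
t=bot.read_camera("top")[:,:,::-1];cv2.imwrite("pics/t4.png",t)
g=cv2.cvtColor(t.copy(),cv2.COLOR_BGR2GRAY)
print(panel(g,[213,214,227,228,240,253,254],(168,174),[213,215,227,228,240,253],(192,200),-.043))
print(panel(g,range(293,317,2),(170,178),range(287,332,3),(195,203),-.047))
E
```

```text
t 8.4 pos [ 0.5918 -0.1725  0.1446] yaw -0.0474 F [ 0.083   0.9769 -0.5502] w 0.402 g 0.0
slide [  8.1241  -0.8358 -15.4275] roll None
(1.0107907856775504, np.float64(171.09928105381826), np.float64(195.88791816143433), np.float64(0.053522555932518666), np.float64(0.05487884154832809))
(1.0148755079616423, np.float64(175.25569437933498), np.float64(199.96331772340795), np.float64(0.05605030917277876), np.float64(0.05716182393595028))
```

Angles match: 1.015 against 1.011. Withdrawing upward and back, then over to the cradle.

Call:
send_rows(slide=[[0,0,-20],[0,0,-45],[-3,0,-70],[-15,0,-95],[-45,0,-110],[-75,0,-110],[-105,0,-110],[-125,0,-110]], roll=[0,0,0,0,0,0,0,0], claw=[0.4,0.4,0.4,0.4,0.4,0.4,0.4,0.4])

```text
t: 9.12
eef_pos: [0.4645, -0.1662, 0.2546]
tool_rot: [0.0, 1.0, -0.024, -0.0]
contact_force: [-0.2, -1.4, -0.4]
gripper_width: 0.397
grasp_force: 0.0
```

Call:
send_rows(slide=[[0,-30,0],[0,-65,0],[0,-100,0],[0,-135,0],[0,-170,0],[0,-205,0],[0,-240,0],[0,-275,0]], roll=[0,0,0,0,0,0,0,0], claw=[0.6,0.6,0.6,0.6,0.6,0.6,0.6,0.6])

```text
t: 9.78
eef_pos: [0.4797, 0.1102, 0.2547]
tool_rot: [0.0, 1.0, -0.024, 0.0]
contact_force: [0.5, -0.9, 0.3]
gripper_width: 0.605
grasp_force: 0.0
```

```bash
python3 - <<'E'
from h import *
go(.583,.377,.20,0)
E
```

```text
t 9.78 pos [0.4797 0.1102 0.2547] yaw -0.047 F [ 0.4643 -0.8777  0.2959] w 0.605 g 0.0
slide [  90.5763 -271.3841   54.7395] roll -2.693676491481078
```

Call:
send_rows(slide=[[4,-35,0],[8,-75,0],[14,-115,0],[24,-155,5],[45,-195,15],[65,-235,30],[85,-265,45],[90,-271,55]], roll=[0,0,0,-1,-2,-2.7,-2.7,-2.7], claw=[0.6,0.6,0.6,0.6,0.6,0.6,0.6,0.6])

```text
t: 10.45
eef_pos: [0.5832, 0.3804, 0.198]
tool_rot: [-0.001, 1.0, 0.002, 0.0]
contact_force: [-0.6, 0.8, -0.9]
gripper_width: 0.603
grasp_force: 0.0
```

Call:
send_rows(slide=[[0,0,0],[0,0,15],[0,0,35],[0,0,55],[0,0,65],[0,0,65],[0,0,65],[0,0,65]], roll=[0,0,0,0,0,0,0,0], claw=[0.6,0.6,0.6,0.6,0.6,0.6,0.6,0.6])

```text
t: 11.12
eef_pos: [0.5831, 0.3755, 0.136]
tool_rot: [-0.001, 1.0, 0.0, 0.001]
contact_force: [-0.9, 0.5, 0.5]
gripper_width: 0.598
grasp_force: 0.0
```

```bash
python3 - <<'E'
from h import *
go(.583,.3765,.067,0)
t=bot.read_camera("top")[:,:,::-1];s=bot.read_camera("scene")[:,:,::-1]
f=lambda i:cv2.resize(i,(400,400),interpolation=cv2.INTER_CUBIC)
cv2.imwrite("pics/a5.png",np.hstack([f(t[160:220,130:190]),f(s[235:305,257:327])]))
E
```

```text
t 11.12 pos [0.5831 0.3755 0.136 ] yaw 0.0001 F [-0.8908  0.5192  0.4563] w 0.598 g 0.0
slide [-0.2561 -0.9091 68.972 ] roll 0.006478318284871829
```

View pics/a5.png

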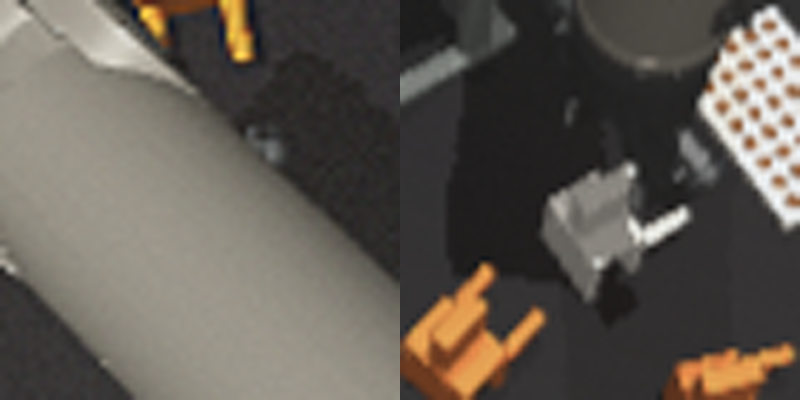

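The scene half shows the pads at (570,110) and (695,155), one on each side of the tab at (600,195). Descending and gripping.

Call:
send_rows(slide=[[0,-1,20],[0,-1,40],[0,-1,58],[0,-1,68],[0,-1,68],[0,-1,68],[0,-1,68],[0,-1,68]], roll=[0,0,0,0,0,0,0,0], claw=[0.6,0.6,0.6,0.6,0.6,0.5,0.4,0.3], force=40)

```text
t: 11.88
eef_pos: [0.5833, 0.3769, 0.068]
tool_rot: [-0.001, 1.0, 0.0, 0.001]
contact_force: [0.1, -0.2, 0.7]
gripper_width: 0.302
grasp_force: 0.0
```

Call:
send_rows(slide=[[0,0,0],[0,0,0],[0,0,0],[0,0,0],[0,0,0],[0,0,-2],[0,0,-6],[0,0,-12]], roll=[0,0,0,0,0,0,0,0], claw=[0.2,0.1,0,0,0,0,0,0], force=40)

```text
t: 12.55
eef_pos: [0.5817, 0.3755, 0.0776]
tool_rot: [0.001, 1.0, 0.0, -0.001]
contact_force: [-0.2, 0.5, -0.5]
gripper_width: 0.156
grasp_force: 43.2
```

Call:
send_rows(slide=[[0,0,-20],[-5,0,-45],[-15,0,-75],[-30,0,-105],[-45,5,-135],[-65,20,-165],[-85,45,-195],[-100,75,-215]], roll=[0,0,0,0,0,0,0,0], claw=[0,0,0,0,0,0,0,0])

```text
t: 13.22
eef_pos: [0.4805, 0.3031, 0.2959]
tool_rot: [-0.001, 1.0, 0.002, 0.001]
contact_force: [1.3, 0.0, 0.5]
gripper_width: 0.161
grasp_force: 43.2
```

Call:
send_rows(slide=[[-2,30,0],[-4,65,0],[-6,100,0],[-8,135,0],[-10,170,0],[-10,205,0],[-10,240,0],[-10,270,0]], roll=[0,0,0,0,0,0,0,0], claw=[0,0,0,0,0,0,0,0])

```text
t: 13.88
eef_pos: [0.4719, 0.0286, 0.2937]
tool_rot: [0.0, 1.0, -0.0, 0.0]
contact_force: [0.2, 0.9, -0.7]
gripper_width: 0.158
grasp_force: 43.2
```

```bash
python3 - <<'E'
from h import *
go(.48,-.094,.29,-.047)
t=bot.read_camera("top")[:,:,::-1];s=bot.read_camera("scene")[:,:,::-1]
cv2.imwrite("pics/t6.png",t);cv2.imwrite("pics/s6.png",s)
g=cv2.cvtColor(t.copy(),cv2.COLOR_BGR2GRAY)
print(panel(g,range(293,328,2),(170,179),range(287,332,3),(195,203),-.047))
r=g[170:181,285:340].max(0); print(r)
c=[peak(g,u,170,179) for u in(295,325)]
for u,v in zip((295,325),c): print(ray("top",(u,v),.1935))
f=lambda i:cv2.resize(i,(400,400),interpolation=cv2.INTER_CUBIC)
cv2.imwrite("pics/a6.png",np.hstack([f(t[120:260,220:360]),f(s[100:240,200:340])]))
E
```

```text
t 13.88 pos [0.4719 0.0286 0.2937] yaw -0.0007 F [ 0.2461  0.8979 -0.6575] w 0.158 g 43.18674623966217
slide [  8.2169 122.5598   3.7517] roll 2.6506763009627288
(1.010841064869516, np.float64(175.5602511492843), np.float64(200.39169819530844), np.float64(0.05273264512862249), np.float64(0.052777896001304406))
[ 58  72 109 157 161 159 183 204 209 209 212 219 224 225 227 228 230 231
 227 225 222 220 219 213 210 204 208 210 214 219 222 224 225 228 230 232
 226 224 220 217 215 211 205 204 206 210 215 218 219 222 230 161 147 166
 179]
[ 0.6198 -0.0446  0.1935]
[ 0.6169 -0.1331  0.1935]
```

View pics/a6.png

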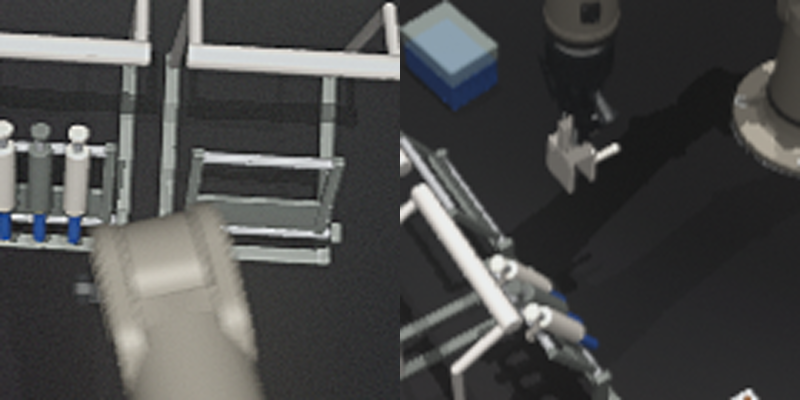

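The top half shows the panel standing with its bar at (200,153)–(335,163). The scene half shows the cradle upright in the gripper at (570,160) with its fork towards the robot. Moving over in front of the bar.

Call:
send_rows(slide=[[2,15,0],[4,40,0],[6,65,0],[8,90,0],[10,110,0],[15,123,0],[25,123,0],[35,123,0]], roll=[0,0.5,1,1.5,2,2.4,2.4,2.4], claw=[0,0,0,0,0,0,0,0])

```text
t: 14.65
eef_pos: [0.5085, -0.0913, 0.2935]
tool_rot: [-0.0, 1.0, -0.021, 0.0]
contact_force: [-0.1, 0.2, -1.4]
gripper_width: 0.159
grasp_force: 43.2
```

```bash
python3 - <<'E'
from h import *
print(proj("scene",np.array([.421,.052,.2597])),proj("scene",np.array([.416,.052,.2597])))
s=cv2.imread("pics/s6.png"); g=cv2.cvtColor(s,cv2.COLOR_BGR2GRAY); print(g[148:160,262:282])
go(.6135,-.098,.29,-.042)
E
```

```text
[277.2673 153.2321] [278.4068 152.6092]
[[ 39  28  29  27  32  36  36  35  36  35  36  35  36  35  32  27  26  25
   25  25]
 [ 36  29  56  58  43  37  37  36  36  36  36  36  31  34  27  26  25  26
   25  25]
 [ 63  57 103 108 105  56  38  36  36  36  36  54 154 172  83  30  26  26
   26  26]
 [110 108 131 134 138 102  50  37  36  54 121 170 224 232 138  48  25  26
   25  27]
 [134 134 134 134 134 184  98  50  92 167 206 229 217 206 127  48  27  26
   26  25]
 [134 134 134 138 132 190 123 165 190 227 217 198 146 112  55  28  27  26
   24  25]
 [134 136 132 128 118 119 140 224 221 198 148  96  56  30  26  25  26  26
   25  26]
 [133 126 118 105 100 107 157 191 158  99  57  31  27  26  26  25  26  26
   26  27]
 [118 105 101 100 100 112 134  98  57  31  27  28  26  26  26  26  26  25
   25  25]
 [ 99 100 101 100 100 115  81  38  27  26  27  26  26  25  26  26  26  25
   25  26]
 [ 81  98 100 100  99 114  63  30  26  27  27  26  27  27  27  27  27  26
   26  26]
 [ 54  82  99 101 101 115  63  31  27  27  27  27  26  27  27  26  26  26
   26  26]]
t 14.65 pos [ 0.5085 -0.0913  0.2935] yaw -0.0417 F [-0.1196  0.1862 -1.4084] w 0.159 g 43.226603865623474
slide [105.2135   2.3559   3.502 ] roll 0.015989078843432626
```

Call:
send_rows(slide=[[15,1,0],[32,2,0],[50,2,0],[68,2,0],[84,2,0],[96,2,0],[103,2,0],[105,2,0]], roll=[0,0,0,0,0,0,0,0], claw=[0,0,0,0,0,0,0,0])

```text
t: 15.32
eef_pos: [0.614, -0.096, 0.2928]
tool_rot: [-0.001, 1.0, -0.019, -0.0]
contact_force: [0.6, 0.6, -0.8]
gripper_width: 0.157
grasp_force: 43.2
```

Call:
send_rows(slide=[[0,0,0],[0,0,0],[0,0,0],[0,0,5],[0,0,10],[0,0,15],[0,0,18],[0,0,18]], roll=[0,0,0,0,0,0,0,0], claw=[0,0,0,0,0,0,0,0])

```text
t: 15.98
eef_pos: [0.6118, -0.0981, 0.2741]
tool_rot: [-0.0, 1.0, -0.021, -0.001]
contact_force: [0.5, 0.2, -0.5]
gripper_width: 0.159
grasp_force: 43.2
```

```bash
python3 - <<'E'
from h import *
go(.6135,-.098,.216,-.042)
s=bot.read_camera("scene"); cv2.imwrite("pics/s7.png",s[:,:,::-1])
# predicted fork tip (+y prong) and leg corners vs image
o=bot.get_obs()["eef_pos"]; c,d=np.cos(-.042),np.sin(-.042); ex=np.array([c,d,0]);ey=np.array([-d,c,0]);ez=np.array([0,0,1])
org=o+.0055*ex-.068*ez
P2=lambda x,y,z:proj("scene",org+x*ex+y*ey+z*ez)
print("tip+",P2(-.056,.0205,.034),"frontleg bottom +y",P2(.019,.025,0),"back leg bottom",P2(-.019,.025,0),"front roof +y",P2(.019,.025,.058),"bar mid",proj("scene",np.array([.619,-.098,.192])))
g=cv2.cvtColor(s.copy(),cv2.COLOR_RGB2GRAY); u0,v0=[int(k) for k in P2(0,.025,.03)]
print(u0,v0);print(g[v0-13:v0+14,u0-14:u0+22])
E
```

```text
t 15.98 pos [ 0.6118 -0.0981  0.2741] yaw -0.0414 F [ 0.4956  0.1517 -0.4817] w 0.159 g 43.22571873664856
slide [ 1.8401 -0.1957 58.0604] roll 0.03562166704040037
tip+ [224.0974 150.7695] frontleg bottom +y [207.0978 166.097 ] back leg bottom [216.3196 161.69  ] front roof +y [205.6872 156.0908] bar mid [208.4606 161.913 ]
211 158
[[ 47  43  60  48  74  98 114 113 112  90  87  53  35  32  32  42 133 154
  148 125  93  65  47  42  40  41  40  40  40  39  40  40  40  40  39  38]
 [ 72  65  81 135 140 115 113 113 111  98  87  54  36  31  32  39 140 118
   90  64  44  40  41  40  41  40  40  41  40  40  40  40  39  39  39  39]
 [116  86  86 156 170 134 112 111 111  93  84  59  38  34  35  36  79  64
   45  41  41  41  40  41  41  40  40  40  40  39  40  40  40  40  39  39]
 [185 115  84 121 151 132 108 110 111  99  85  62  38  34  58  95 101  56
   41  41  41  41  41  41  40  40  40  41  39  40  40  40  40  39  40  39]
 [226 172  97 118 119 118 103 109 111 111  94  81  71  95 108 132 135  82
   46  41  41  41  41  41  41  76 165 110  52  40  40  39  40  40  40  40]
 [233 219 136  99  98 
[... 2556 characters left out ...]
 235 234 223 165 107 102 101
   85  60  59  67  87  67  69  58  88  95  55  35  33  33  34  33  34  34]
 [ 46  46  46  46  45  46  72 157 196 224 230 235 235 234 217 126  99 103
   98  97  60  51  82  81  81  61  65 103  92  47  35  34  34  34  34  33]
 [ 45  45  45  45  45  46  89 143 176 209 227 233 236 235 231 184 117 102
  102 147  83  39  65 106 115  78  58  85 123 102  50  34  34  35  34  33]
 [ 46  46  45  46  47  86 177 174 156 185 218 229 235 236 234 227 174  98
  126 171 140  70  42 101 133 108  79  84 115 162  91  41  34  35  34  33]
 [ 47  46  50  68 120 180 225 210 145 161 196 224 231 235 236 234 220 116
  133 168 174 123  55  49 116 120  97  87  86 167 154  77  37  35  34  33]]
```

The fork tip is where predicted, within 1 px. Lowering.

Call:
send_rows(slide=[[1,0,4],[1,0,10],[1,0,17],[1,0,24],[1,0,31],[1,0,38],[1,0,44],[1,0,48]], roll=[0,0,0,0,0,0,0,0], claw=[0,0,0,0,0,0,0,0])

```text
t: 16.7
eef_pos: [0.6131, -0.0982, 0.2261]
tool_rot: [-0.0, 1.0, -0.021, -0.001]
contact_force: [-0.4, 0.0, -1.0]
gripper_width: 0.158
grasp_force: 43.2
```

Call:
send_rows(slide=[[0,0,1],[0,0,2],[0,0,3],[0,0,4],[0,0,5],[0,0,6],[0,0,7],[0,0,7]], roll=[0,0,0,0,0,0,0,0], claw=[0,0,0,0,0,0,0,0])

```text
t: 17.37
eef_pos: [0.6134, -0.0982, 0.2201]
tool_rot: [0.0, 1.0, -0.021, -0.0]
contact_force: [-0.1, 0.5, -1.3]
gripper_width: 0.159
grasp_force: 43.2
```

```bash
python3 - <<'E'
from h import *
go(.6135,-.098,.216,-.042)
E
```

```text
t 17.37 pos [ 0.6134 -0.0982  0.2201] yaw -0.0415 F [-0.1228  0.4983 -1.3315] w 0.159 g 43.22595834732056
slide [ 0.1056 -0.2412  4.1331] roll 0.03134194909872415
```

Call:
send_rows(slide=[[0,0,0.5],[0,0,1],[0,0,1.5],[0,0,2],[0,0,2.5],[0,0,2.5],[0,0,2.5],[0,0,2.5]], roll=[0,0,0,0,0,0,0,0], claw=[0,0,0,0,0,0,0,0])

```text
t: 18.03
eef_pos: [0.6135, -0.0982, 0.2179]
tool_rot: [-0.0, 1.0, -0.021, 0.0]
contact_force: [-0.0, 0.3, -0.5]
gripper_width: 0.16
grasp_force: 43.2
```

Call:
send_rows(slide=[[0,0,0.5],[0,0,1],[0,0,1.5],[0,0,1.5],[0,0,1.5],[0,0,1.5],[0,0,1.5],[0,0,1.5]], roll=[0,0,0,0,0,0,0,0], claw=[0,0,0,0,0,0,0,0])

```text
t: 18.7
eef_pos: [0.6135, -0.0982, 0.2164]
tool_rot: [0.0, 1.0, -0.021, 0.0]
contact_force: [-0.2, 1.1, 0.2]
gripper_width: 0.156
grasp_force: 43.4
```

Call:
send_rows(slide=[[0,0,0.5],[0,0,1],[0,0,1],[0,0,1],[0,0,1],[0,0,1],[0,0,1],[0,0,1]], roll=[0,0,0,0,0,0,0,0], claw=[0,0,0,0,0,0,0,0])

```text
t: 19.37
eef_pos: [0.614, -0.0982, 0.2161]
tool_rot: [0.0, 1.0, -0.021, 0.001]
contact_force: [-1.5, 0.6, 5.2]
gripper_width: 0.154
grasp_force: 44.0
```

Contact at z=0.216, as predicted. Easing off 0.7 mm and releasing.

Call:
send_rows(slide=[[0,0,-0.7],[0,0,-0.7],[0,0,-0.7],[0,0,-0.7],[0,0,-0.7],[0,0,-0.7],[0,0,-0.7],[0,0,-0.7]], roll=[0,0,0,0,0,0,0,0], claw=[0,0,0,0,0.18,0.2,0.24,0.28], force=20)

```text
t: 20.03
eef_pos: [0.6132, -0.0982, 0.2157]
tool_rot: [-0.0, 1.0, -0.021, -0.0]
contact_force: [0.7, -0.1, 0.1]
gripper_width: 0.279
grasp_force: 0.0
```

```bash
python3 - <<'E'
from h import *
go(.6135,-.098,.216,-.042)
E
```

```text
t 20.03 pos [ 0.6132 -0.0982  0.2157] yaw -0.0414 F [ 0.672  -0.0645  0.1031] w 0.279 g 0.0
slide [ 0.2567 -0.2249 -0.3481] roll 0.03468932594378743
```

Call:
send_rows(slide=[[0,0,0],[0,0,0],[0,0,0],[0,0,-8],[0,0,-22],[0,0,-38],[0,0,-55],[0,0,-70]], roll=[0,0,0,0,0,0,0,0], claw=[0.35,0.45,0.5,0.5,0.5,0.5,0.5,0.5])

```text
t: 20.7
eef_pos: [0.6137, -0.0982, 0.2878]
tool_rot: [0.0, 1.0, -0.021, 0.001]
contact_force: [0.7, 0.3, 0.1]
gripper_width: 0.502
grasp_force: 0.0
```

Call:
send_rows(slide=[[-15,0,0],[-35,0,0],[-60,0,0],[-85,0,0],[-110,0,0],[-130,0,0],[-140,0,0],[-140,0,0]], roll=[0,0,0,0,0,0,0,0], claw=[0.5,0.5,0.5,0.5,0.5,0.5,0.5,0.5])

```text
t: 21.37
eef_pos: [0.4723, -0.0926, 0.2868]
tool_rot: [0.0, 1.0, -0.021, 0.0]
contact_force: [-0.3, -0.4, 0.1]
gripper_width: 0.497
grasp_force: 0.0
```

```bash
python3 - <<'E'
from h import *
go(.48,-.098,.29,-.042)
t=bot.read_camera("top");s=bot.read_camera("scene");cv2.imwrite("pics/t8.png",t[:,:,::-1]);cv2.imwrite("pics/s8.png",s[:,:,::-1])
g=cv2.cvtColor(t.copy(),cv2.COLOR_RGB2GRAY)
print(panel(g,[213,214,227,228,240,253,254],(168,174),[213,215,227,228,240,253],(192,200),-.043))
for ub in([294,296,298,300,326,328,330,332],): 
  try: print(panel(g,ub,(170,179),range(287,332,3),(195,203),-.047))
  except Exception as e: print(e)
print([round(peak(g,u,170,179),2) for u in range(292,336,2)])
# expected cradle tab-top centre / fork tips if hanging upright on the bar
b=np.array([.619,-.098,.198]);print("tab",proj("top",b+[0,0,.053]),proj("scene",b+[0,0,.053]),"tips",[ (proj("top",b+[-.056,y,-.016]),proj("scene",b+[-.056,y,-.016])) for y in(.0205,-.0205)])
d=cv2.absdiff(g,cv2.cvtColor(cv2.imread("pics/t6.png"),cv2.COLOR_BGR2GRAY))[150:200,285:345]; ys,xs=np.where((g[150:200,285:345]>150)&(d>50)); print("new bright",np.c_[xs+285,ys+150].min(0),np.c_[xs+285,ys+150].max(0),np.c_[xs+285,ys+150].mean(0))
print(g[155:200:1,302:328])
E
```

```text
t 21.37 pos [ 0.4723 -0.0926  0.2868] yaw -0.0419 F [-0.3192 -0.3501  0.0525] w 0.497 g 0.0
slide [ 7.9633  5.0535 -3.1944] roll 0.0029169244938262173
(1.0108522193049523, np.float64(171.09987787502502), np.float64(195.88668617993096), np.float64(0.05380206199901207), np.float64(0.05550154458634679))
(1.0304942376972983, np.float64(175.44605867002923), np.float64(199.71653216845), np.float64(0.04075810795748959), np.float64(0.011001435141874788))
[np.float64(174.43), np.float64(174.42), np.float64(174.72), np.float64(174.95), np.float64(174.98), np.float64(174.98), np.float64(174.9), np.float64(174.54), np.float64(174.5), np.float64(174.53), np.float64(174.01), np.float64(173.63), np.float64(173.55), np.float64(174.8), np.float64(174.45), np.float64(175.14), np.float64(176.01), np.float64(176.36), np.float64(176.39), np.float64(176.45), np.float64(175.28), np.float64(174.86)]
tab [315.8863 172.6698] [207.1036 151.7916] tips [(array([305.6276, 194.6592]), array([224.4638, 160.4722])), (array([319.4777, 194.8862]), array([218.6368, 153.3086]))]
new bright [288 166] [330 199] [311.9536 178.8186]
[[ 45  48  46 ...  56  58  57]
 [ 47  46  47 ...  45  45  42]
 [ 47  47  48 ...  47  46  48]
 ...
 [104 106 105 ... 123 127 100]
 [ 90  94  95 ... 131 132 122]
 [207 169 150 ... 137 139 138]]
```

```bash
python3 - <<'E'
from h import *
g=cv2.imread("pics/s8.png",0); print("scene tip window, rows 154-167, cols 214-232");print(g[154:168,214:233])
g=cv2.imread("pics/t8.png",0); print(g[186:199,300:325])
E
```

```text
scene tip window, rows 154-167, cols 214-232
[[193 215 233 209 207 136  64  44  42  42  42  43  42  42  41  42  41  41
   41]
 [232 209 204 123 111  71  47  42  43  43  42  43  43  42  42  42  42  42
   42]
 [200 126 133  85  49  43  43  43  42  43  42  43  43  42  43  42  42  42
   41]
 [114  89 111 124  65  44  43  43  43  43  42  43  43  43  42  42  41  41
   41]
 [128  90  81 140 119  60  45  44  44  43  46  43  43  43  43  43  42  42
   39]
 [206 108  84 105 167  96  49  43  71 170 181  83  43  43  43  42  40  39
   34]
 [235 170  99  85 165 153  90 170 188 232 235 118  46  43  39  39  34  34
   34]
 [236 225 125  87 128 211 194 232 236 211 192  96  44  39  35  34  34  34
   33]
 [221 203 133 179 194 232 235 211 193 119  69  39  35  35  35  34  35  35
   34]
 [159 119 121 228 236 212 196 133  85  43  35  36  34  35  34  35  35  35
   34]
 [113 105 110 192 198 125  96 120 141  69  36  36  36  35  34  36  35  34
   34]
 [131 109 114 117 120  75  79 117 163 147  67  36  36  34  35  35  35  35
   34]
 [169 118 118 104 125 116  87  82 116 173  96  42  35  35  35  35  34  35
   35]
 [
[... 745 characters left out ...]
97 106 108 109 100  96  97 108  72 173
  218 228 163 101 103 105 107]
 [ 98 105 110  75 225 238 218 142 102 105 109 101  99 100 107 107  75 186
  227 239 172 108 107 107 105]
 [ 96 105 108  79  97 122 108 102 106 106 109 100  97  95 107 108  79 180
  150 120  93  83  88  88  85]
 [103 108 110  83  70  70  95 106 106 110 101 100  97 104 107 110  85  74
   59  91 104 104 105 103 101]
 [105 107 107 108 107 104 106 107 104 106  97  97  94 104 104 109  85  66
   56  93 116 119 114 118 115]
 [101 102 103 105 105 104 105 105 105 104 104 105 106 105 107 109  86  79
   68  81 121 127 125 122 125]
 [ 89  92  90  94  94  94  94  95  97  99  99  98  99  99 102 101  78  85
   95  75 125 134 131 131 130]]
```

Fork tips sit at scene (224,160) and top (305,193.5)/(319,193.5). That matches the prediction for an upright, seated cradle within about 1.5 px, and the panel hasn't moved. Handing in.

```bash
python3 -c "
from station import bot
print(bot.hand_in())"
```

```text
the job is handed in; nothing more can be done
None
```

The job is handed in at about 21 s: the empty stand's panel leans about 1.01 rad, like its neighbour's. The cradle hangs upright over the middle of its bar, fork towards the robot, and the gripper is clear; no verdict was returned.

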